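Let the spice jar out of its gravity dispenser

TASK

Two dispenser chutes stand on the worktop, one holding the straight spice jar, the other the salt shaker with the narrower domed cap. Press down the black paddle of the spice jar's chute with the fingertips so that the gate lifts and the jar rolls down into the front tray, then let the paddle come up so that the gate is shut again. Do not touch the jar or the shaker, keep the shaker's gate shut, and leave the other things where they stand.

Things in the scene. Friction and masses are not known exactly. Their poses are not given: they have to be found in the camera images.
- rack_a: rack_a, the dispenser that holds the spice jar: fixed aluminium chute, 207 x 132 mm. Origin: on the worktop under its middle; x to its high rear end, z up. The floor falls 12 degrees to a lip at x = -115 mm, 51 mm high (exit to -x, toward the robot). On a pivot rod along y at x = +50, z = 128 mm rocks a 20 mm wide strip: gate blade 56 mm wide at x = -40 mm at its front end, black paddle at its rear end.
- rack_b: rack_b, the dispenser that holds the salt shaker, of the same make and size as rack_a: same frame and dimensions. Either may stand at the left or right.
- lever_a (a joint): rocker angle of rack_a, rad: 0 = gate shut (blade 8 mm over the floor), grows as the paddle goes down, 0.50 = fully down on its stop, gate fully up; the jar passes under from about 0.37. A spring resists with about 3 N at the paddle, 6 N fully down, and shuts the gate on release.
- lever_b (a joint): rocker angle of rack_b, rad: 0 = gate shut (blade 8 mm over the floor), grows as the paddle goes down, 0.50 = fully down on its stop, gate fully up; the shaker passes under from about 0.37. A spring resists with about 3 N at the paddle, 6 N fully down, and shuts the gate on release. To be left alone.
- paddle_a (a point): top centre of the black paddle at the rear of rack_a's rocker, 80 mm from the pivot rod. Paddle 40 mm wide (along y), 34 mm long; gate shut, it slopes 0.25 rad, rear edge higher, and stands 159 mm above the worktop; fully down 120 mm, on an arc about the rod. Clear above; the chute's rear wall, 80 mm high, is beneath. The point moves with the paddle.
- paddle_b (a point): top centre of the black paddle at the rear of rack_b's rocker, 80 mm from the pivot rod. Paddle 40 mm wide (along y), 34 mm long; gate shut, it slopes 0.25 rad, rear edge higher, and stands 159 mm above the worktop; fully down 120 mm, on an arc about the rod. Clear above; the chute's rear wall, 80 mm high, is beneath. The point moves with the paddle. Not to be pressed.
- spice_jar: straight-sided glass spice jar with a wide screw lid, 45 mm diameter, 106 mm long, about 0.15 kg, lying across rack_a's chute behind its gate. Origin: centre of its bottom; z toward the lid. In rack_a's frame the origin is at about x = -16, z = 61 mm behind the gate, and x = -90, z = 46 mm when it lies in the front tray against the lip.
- salt_shaker: glass salt shaker with a narrower domed metal cap, 44 mm diameter, 90 mm long, lying across rack_b's chute behind its gate, about 17 mm in front of rack_b's origin. Origin: centre of its bottom; z toward the cap.
- mug: bystander: mug, 92 mm wide with its handle 132 mm, 100 mm tall, standing; origin under its middle. To be left alone.
- jam_jar: bystander: jam jar, 69 mm diameter, 99 mm tall, standing; origin under its middle. To be left alone.
- garlic: bystander: a head of garlic, 50 mm across, 51 mm tall; origin under its middle. To be left alone.

How it is judged:
On the way, in this order (a step that is already met when the one before it is completed fails the run):
1. the fingers press the paddle of the jar's rack, behind the pivot, and its gate is rising (value of joint lever_a above 0.25 rad and contact force between the fingers and rack_a above 0.5 N and x of the grasp point in the frame of rack_a above 0.05 m), for 0.02 s.
2. the jar lies in the front tray of its rack (x of spice_jar in the frame of rack_a between -0.115 and -0.065 m and z of spice_jar in the frame of rack_a between 0.02 and 0.075 m and y of spice_jar in the frame of rack_a between -0.07 and 0.07 m and angle between the z axis of spice_jar and the y axis of rack_a, either way round below 0.3 rad), for 0.2 s.
At the end, for the whole second after the job is handed in: the spice jar lies at rest across the front tray of its own rack (origin 65 to 115 mm in front of rack_a's origin, within 0.3 rad of square), both gates are shut (rocker under 0.05 rad), and the salt shaker is still behind its gate (all of step 2 and x of salt_shaker in the frame of rack_b above -0.03 m and z of salt_shaker in the frame of rack_b below 0.1 m and value of joint each of lever_b, lever_a below 0.05 rad and linear speed of spice_jar below 0.02 m/s); the robot touches nothing.
It fails at once if the robot touched the spice jar or the salt shaker (contact force between any of the fingers, the arm and spice_jar above 0.5 N or contact force between any of the fingers, the arm and salt_shaker above 0.5 N).
It fails at once if the spice jar was lifted or left its chute (height (world z) of spice_jar above 0.11 m or x of spice_jar in the frame of rack_a below -0.13 m).
It fails at once if the salt shaker's gate was opened (value of joint lever_b above 0.12 rad).
It fails at once if a bystander was moved by more than 2 cm or tipped over (distance of any of mug, jam_jar, garlic from where it was at the start of the episode above 0.02 m or angle between any of mug, jam_jar, garlic's own z axis and vertical above 0.4 rad).
It also fails if it takes over 32 s, if anything falls off the work surface, if the arm or the gripper's body presses on something with over 40 N, if the wrist force passes 120 N, or if a joint passes its speed limit or range.

ROBOT

A 7-joint arm with a two-finger parallel gripper is mounted at the origin on a cart in front of the work surface, level with it; the furniture and walls round the work are solid. World frame = base frame: x ahead of the robot, y to its left, z up, the work surface at z = 0. Lengths are in m, angles in rad, forces in N, time in s.
With the tool pointing down it reaches from about 0.425 to 0.925 m from the base axis. Payload 6.8 kg.
Tool frame: the origin (TCP) lies midway between the tips of the shut fingers; the grasp point (between the pads) lies bot.grip_point_offset behind it (bot.grip_point_offset is the distance from the TCP to the grasp point, in m); z points along the fingers, y is the line along which they close (so a half turn about z gives the same grasp; the last joint's range is limited). The gripper opens to 85 mm and grips with 20 to 120 N. Pads are 22 mm wide; open, the fingers measure 114 mm over their backs; the gripper's body (76 mm by 85 mm) begins 54 mm behind the grasp point. The pads swing forward as they close: fully open they stand 13 mm farther back than shut.
Start: joints at [-1.398, 0.477, 0.022, 1.555, -0.011, 1.109, -0.083], TCP at [0.187, 0.649, 0.231] pointing down, gripper open.
Joint ranges: [-2.96, 2.96], [-0.34, 2.1], [-1.41, 1.46], [0.24, 2.44], [-1.37, 4.51], [0.17, 1.92], [-2.96, 2.96]. Speed limits (rad/s): [2.39, 2.39, 3.14, 3.14, 3.14, 3.14, 3.14].

INTERFACE

Orientations are given as a unit quaternion [w, x, y, z].
In Python, from station import get_obs, cams, job, bot gives the robot as it stands.
- The arm moves only by the tool arm_command, never from a script. Its argument "rows" is a list that holds one entry, the list of rows, each a list of 5 numbers: the finger opening in mm, from 0 to 85.4, then the shift along the world's x, y, z in units of 60 mm (1.0 is 60 mm), then the turn about the world's z in units of 0.08 rad (1.0 is 0.08 rad). In form: [[[grip, x, y, z, turn], ...]]. A call has exactly 10 rows; each row shifts and turns the commanded pose from where the row before left it; what a row does not reach is not made up. A row lasts 1/8 s, in which the tool goes at most 62.5 mm and 10.7 degrees, less where a joint would pass 70% of its speed; a pose out of reach is approached as far as the arm can. A call with a number of a shift or a turn outside -1 to 1 is refused whole. A call with a gripper value outside its range is refused whole. The fingers move at their own pace and stop on an object; "newtons" is the grip in N (left out, the last holds). Time passes only in rows, so rows that do not move let the fingers close, or fill a call up. It gives the time, the measured TCP pose, the force, the opening and the grip force at its end, in the units of the state.
- get_obs(): the state, without advancing time (a new reading comes with each control period).
- cams.read_camera(name): name is "scene" or "top" or "wrist"; returns the picture (400x640x3 uint8, red, green, blue); there is no depth.
- cams.camera_params(name): a dict with "K" (3x3 intrinsics, pixels), "extrinsics" (4x4, takes a point from camera to world coordinates). Camera axes: x right, y down, z forward; pixel columns grow to the right and rows downward; lengths in m; the calibration is good to about 2 mm. The wrist camera is an equidistant fisheye: a pixel r from the principal point sees the ray r / f radians off the axis. A picture is of the moment at which its call begins: read the wrist's pose just before it. camera_params takes no time and is no camera call; for the wrist camera it gives the pose at the moment of the call.
- job.hand_in(): hands the job in; it is judged then, once.
The state is a dict: "t": time; "q": joint angles; "joint_vel": joint speeds; "joint_torque": joint torques, N m; "eef_pos": TCP position; "tool_rot": TCP orientation; "contact_force": force on the tool from outside, world axes, zero at the start; "torque": the same for the moment, N m; "gripper_width": opening from 0.0 (shut) to 1.0 (fully open); "grasp_force": force on a finger pad.
Only numpy, scipy, OpenCV 4.12 (cv2) and the standard library are available. Lean on these libraries where they do the work, as an engineer would, in place of code of your own. Each camera call takes 0.05 s, during which the arm holds its last target. There are 200 camera calls.

## Working session

There is one attempt and no reset: what is moved stays moved. The work goes in short steps, Python scripts to look and compute and a tool call to move; the robot and the scene stay as the last step left them, time stands still between calls to the robot, and variables do not carry over. Pictures are saved under pics/ and viewed, at most 10 in all, crops included, and the job is handed in when it is done.

Besides the shell and the picture viewer there is one more tool, called after ">>>" as a command line: name --argument value ..., lists and objects as JSON in quotes. arm_command: Moves the arm, as the interface text tells. Its arguments: {"type":"object","properties":{"rows":{"type":"array"},"newtons":{"type":"number"}},"required":["rows"]}

```bash
mkdir -p pics
python3 - <<'E'
from station import get_obs, cams, job, bot
import cv2, numpy as np
for n in("scene","top"):
    cv2.imwrite(f"pics/{n}0.png",cams.read_camera(n)[:,:,::-1])
    p=cams.camera_params(n); print(n,np.round(p["K"],1).tolist(),np.round(p["extrinsics"],3).tolist())
o=get_obs(); print(o["t"],o["eef_pos"],o["tool_rot"],bot.grip_point_offset)
E
```

```text
scene [[399.8, 0.0, 314.0], [0.0, 399.8, 198.0], [0.0, 0.0, 1.0]] [[0.708, -0.546, 0.448, -0.017], [-0.705, -0.53, 0.47, -0.488], [-0.019, -0.649, -0.761, 1.032], [0.0, 0.0, 0.0, 1.0]]
top [[462.6, 0.0, 320.5], [0.0, 462.6, 197.5], [0.0, 0.0, 1.0]] [[-0.012, -0.996, 0.094, 0.407], [-1.0, 0.013, 0.005, 0.082], [-0.007, -0.094, -0.996, 1.41], [0.0, 0.0, 0.0, 1.0]]
0.1 [0.18693907 0.64804249 0.23043277] [-4.49519616e-05  1.39938311e-01  9.90159878e-01 -8.26382416e-04] 0.0187
```

View pics/scene0.png

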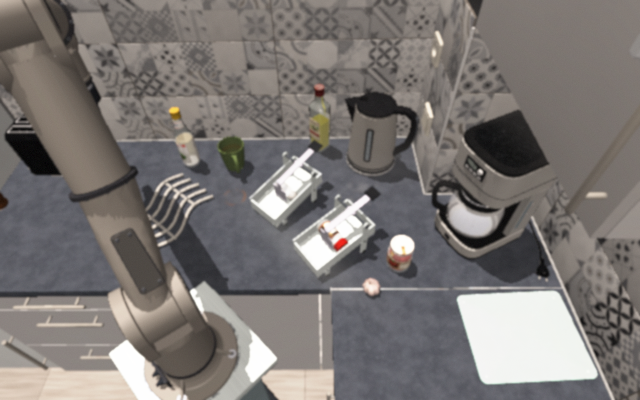

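View pics/top0.png

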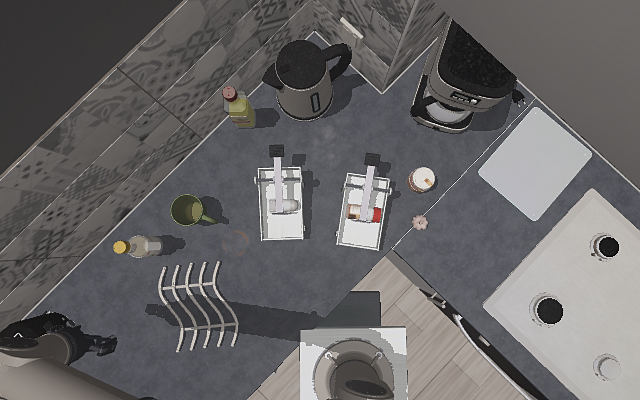

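The left rack's item looks grey-white, and the right one has a red lid. I'll zoom in on both to tell which is the jar.

Run:
```python
import cv2, numpy as np
a=cv2.imread("pics/scene0.png")[140:280,240:420]; b=cv2.imread("pics/top0.png")[135:260,245:405]
a=cv2.resize(a,(800,600),interpolation=3)[:,:]
b=cv2.resize(b,(768,600),interpolation=3)
cv2.imwrite("pics/sc.png",a);cv2.imwrite("pics/tc.png",b)
```

```text
(no output)
```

View pics/sc.png

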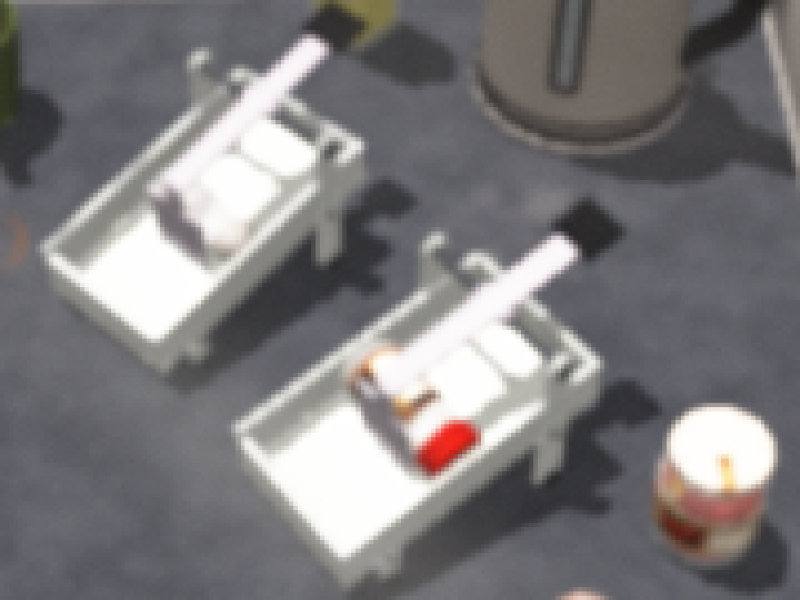

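View pics/tc.png

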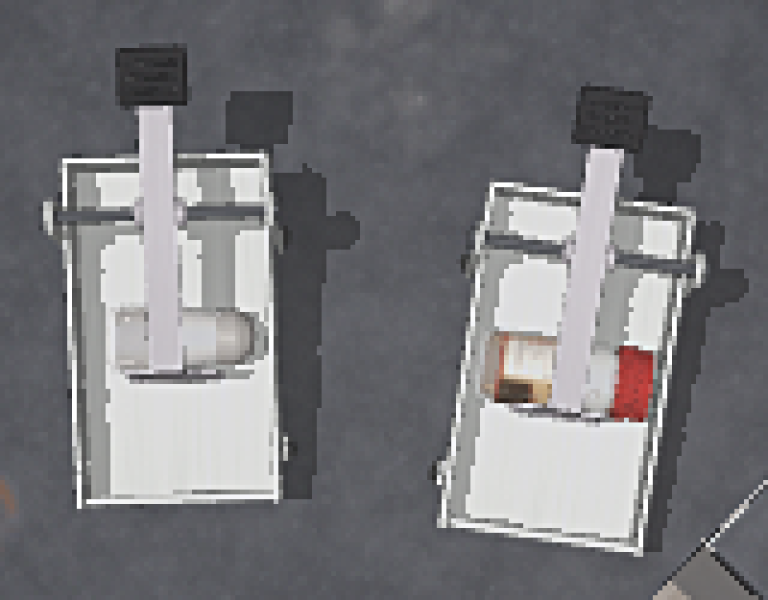

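The right-hand rack holds the straight jar: red wide lid at about (376,215) in the top view. That makes it rack_a, and the left one has the domed shaker. rack_a's black paddle is near (372,159) in the top view and (372,193) in the scene view. Next I'll measure it.

```bash
cat > h.py <<'E'
import cv2, numpy as np
from station import get_obs, cams
def ray(n,uv):
    p=cams.camera_params(n);E=p["extrinsics"];d=np.linalg.inv(p["K"])@[*uv,1.];return E[:3,3],E[:3,:3]@d
def plane(n,uv,z):
    c,d=ray(n,uv);return c+d*(z-c[2])/d[2]
def tri(a,b):
    A=np.zeros((3,3));r=np.zeros(3)
    for c,d in(a,b):
        d=d/np.linalg.norm(d);P=np.eye(3)-np.outer(d,d);A+=P;r+=P@c
    return np.linalg.solve(A,r)
def dark(img,box,t=55):
    x0,y0,x1,y1=box;m=(img[y0:y1,x0:x1].max(2)<t).astype(np.uint8)
    n,l,s,c=cv2.connectedComponentsWithStats(m);i=1+s[1:,4].argmax();return c[i]+[x0,y0],s[i]
E
python3 - <<'E'
from h import *
t=cv2.imread("pics/top0.png");s=cv2.imread("pics/scene0.png")
for nm,bt,bs in(("a",(360,148,385,168),(355,180,388,202)),("b",(264,140,289,160),(305,136,328,154))):
    for th in(45,60):
        ct,st=dark(t,bt,th);cs,ss=dark(s,bs,th)
        print(nm,th,ct,st,cs,ss,plane("top",ct,.159).round(4),plane("scene",cs,.159).round(4),tri(ray("top",ct),ray("scene",cs)).round(4))
# rack_a rim corners in top crop (z: rear wall 80 mm; lip 51 mm), pivot rod ends z=.128
f=lambda x,y:(x/4.8+245-.4,y/4.8+135-.4)
L,R=plane("top",f(492,186),.08),plane("top",f(692,210),.08)
fl,fr=plane("top",f(443,524),.051),plane("top",f(641,550),.051)
print(L,R,fl,fr,"yaw rear",np.arctan2(*(L-R)[[1,0]])-np.pi/2,"front",np.arctan2(*(fl-fr)[[1,0]])-np.pi/2)
d=(L+R-fl-fr)/2;print("axis yaw",np.arctan2(d[1],d[0]),"origin",(L+R+fl+fr)/4)
E
```

```text
a 45 [372.5 165. ] [11 17  4  1  4] [372.13333333 193.93333333] [12  9 11 10 45] [ 0.6125 -0.0539  0.159 ] [ 0.6243 -0.0579  0.159 ] [ 0.6158 -0.0572  0.1642]
a 60 [372.16981132 160.        ] [  4   5  17  14 106] [372.23232323 192.96969697] [10  7 15 13 99] [ 0.6263 -0.0533  0.159 ] [ 0.6273 -0.0557  0.159 ] [ 0.6275 -0.0543  0.1575]Traceback (most recent call last):
  File "<stdin>", line 5, in <module>
  File "h.py", line 14, in dark
    n,l,s,c=cv2.connectedComponentsWithStats(m);i=1+s[1:,4].argmax();return c[i]+[x0,y0],s[i]
                                                    ~~~~~~~~~~~~~~^^
ValueError: attempt to get argmax of an empty sequence
```

>>> arm_command --rows '[[[0, 0.3, -0.5, 0.2, 0], [0, 0.5, -0.75, 0.1, 0], [0, 0.5, -0.75, 0, 0], [0, 0.5, -0.75, 0, 0], [0, 0.5, -0.75, 0, 0], [0, 0.5, -0.75, 0, 0], [0, 0.5, -0.75, 0, 0], [0, 0.5, -0.75, 0, 0], [0, 0.5, -0.75, 0, 0], [0, 0.5, -0.75, 0, 0]]]' --newtons 40

```text
t: 1.35
eef_pos: [0.4756, 0.2119, 0.2492]
tool_rot: [-0.0, 0.14, 0.99, -0.0]
contact_force: [1.2, 0.3, 0.3]
gripper_width: -0.002
grasp_force: 0.0
```

>>> arm_command --rows '[[[0, 0.4, -0.7, 0, 0], [0, 0.4, -0.7, 0, 0], [0, 0.4, -0.7, 0, 0], [0, 0.4, -0.7, 0, 0], [0, 0.4, -0.7, 0, 0], [0, 0.4, -0.6, 0, 0], [0, 0.18, -0.35, 0, 0], [0, 0, 0, 0, 0], [0, 0, 0, 0, 0], [0, 0, 0, 0, 0]]]'

```text
t: 2.6
eef_pos: [0.6295, -0.0517, 0.2492]
tool_rot: [-0.0, 0.139, 0.99, 0.0]
contact_force: [0.3, 0.4, 0.5]
gripper_width: -0.003
grasp_force: 0.0
```

Run:
```python
from h import *
im=[cams.read_camera(n)[:,:,::-1] for n in("scene","top")]
o=get_obs();print(o["t"],o["eef_pos"],o["contact_force"])
a=cv2.resize(im[0][110:270,260:460],(500,400),interpolation=3);b=cv2.resize(im[1][120:260,250:400],(300,280),interpolation=3)
c=np.zeros((400,800,3),np.uint8);c[:,:500]=a;c[:280,500:]=b;cv2.imwrite("pics/p1.png",c)
```

```text
2.7 [ 0.6296435  -0.05215873  0.24939512] [-0.11096281  0.48618471 -0.25030796]
```

View pics/p1.png

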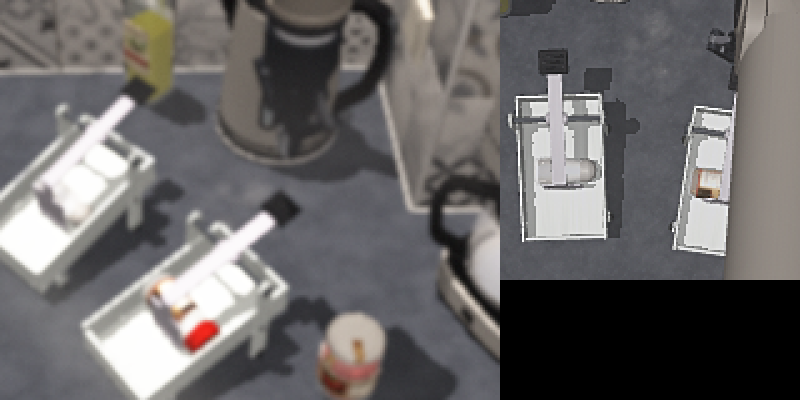

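The gripper is above rack_a's paddle: fingertips at about (287,150) in the scene crop, paddle at (287,205). Going down.

>>> arm_command --rows '[[[0, 0, -0.05, -0.3, 0], [0, 0, 0, -0.4, 0], [0, 0, 0, -0.4, 0], [0, 0, 0, -0.2, 0], [0, 0, 0, -0.1, 0], [0, 0, 0, -0.1, 0], [0, 0, 0, -0.1, 0], [0, 0, 0, -0.1, 0], [0, 0, 0, 0, 0], [0, 0, 0, 0, 0]]]'

```text
t: 3.95
eef_pos: [0.6298, -0.0563, 0.1474]
tool_rot: [-0.0, 0.14, 0.99, 0.0]
contact_force: [2.3, 0.7, 3.0]
gripper_width: 0.0
grasp_force: 1.4
```

>>> arm_command --rows '[[[0, 0, 0, -0.1, 0], [0, 0, 0, -0.1, 0], [0, 0, 0, -0.1, 0], [0, 0, 0, -0.1, 0], [0, 0, 0, -0.04, 0], [0, 0, 0, 0, 0], [0, 0, 0, 0, 0], [0, 0, 0, 0, 0], [0, 0, 0, 0, 0], [0, 0, 0, 0, 0]]]'

```text
t: 5.2
eef_pos: [0.6317, -0.0566, 0.1223]
tool_rot: [0.002, 0.14, 0.99, 0.0]
contact_force: [4.3, -1.1, 7.4]
gripper_width: 0.001
grasp_force: 4.0
```

Run:
```python
from h import *
im=[cams.read_camera(n)[:,:,::-1] for n in("scene","top")]
o=get_obs();print(o["t"],o["eef_pos"],o["contact_force"])
a=cv2.resize(im[0][110:270,260:460],(500,400),interpolation=3);b=cv2.resize(im[1][120:260,250:400],(300,280),interpolation=3)
c=np.zeros((400,800,3),np.uint8);c[:,:500]=a;c[:280,500:]=b;cv2.imwrite("pics/p2.png",c)
```

```text
5.3 [ 0.63168311 -0.05664076  0.12226372] [ 3.59580919 -1.56349792  7.80765233]
```

View pics/p2.png

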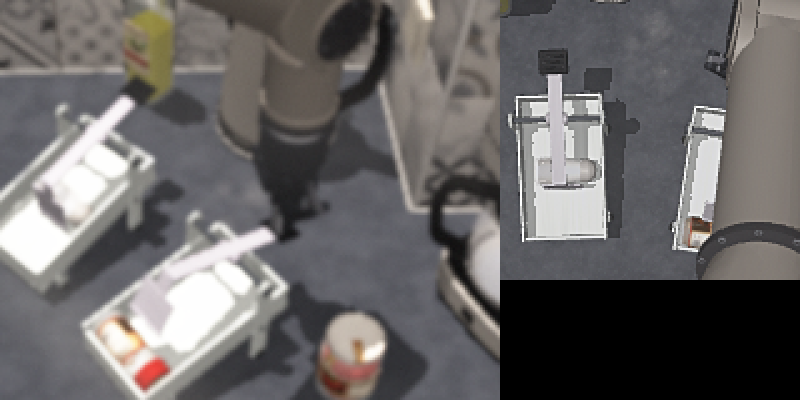

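The gate is up and the jar lies across the front tray, at about (130,350) in the scene crop. Releasing the paddle now.

>>> arm_command --rows '[[[0, 0, 0, 0.15, 0], [0, 0, 0, 0.15, 0], [0, 0, 0, 0.2, 0], [0, 0, 0, 0.2, 0], [0, 0, 0, 0.3, 0], [0, 0, 0, 0.4, 0], [0, 0, 0, 0.5, 0], [0, 0, 0, 0.3, 0], [0, 0, 0, 0, 0], [0, 0, 0, 0, 0]]]'

```text
t: 6.55
eef_pos: [0.6292, -0.0562, 0.2518]
tool_rot: [-0.001, 0.14, 0.99, -0.0]
contact_force: [0.8, -0.1, -0.1]
gripper_width: -0.002
grasp_force: 0.0
```

Run:
```python
from h import *
im=cams.read_camera("scene")[:,:,::-1]
o=get_obs();print(o["t"],o["eef_pos"],o["contact_force"])
cv2.imwrite("pics/p3.png",cv2.resize(im[110:290,240:460],(660,540),interpolation=3))
```

```text
6.6 [ 0.62909023 -0.0562163   0.2515482 ] [ 0.04492412  1.13056042 -0.35149704]
```

View pics/p3.png

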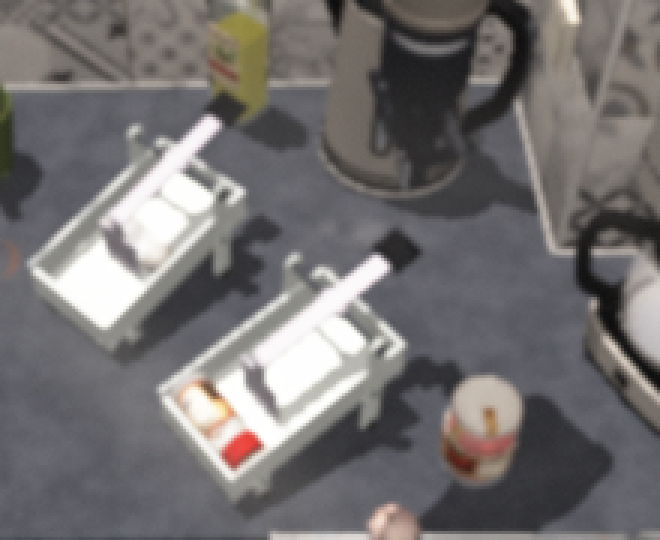

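The jar lies square in the front tray at about (215,420). Both gates are shut, with rack_a's paddle back up at (400,250), and the shaker is still behind its gate. The gripper is clear of everything.

```bash
python3 -c "
from station import job; print(job.hand_in())"
```

```text
the job is handed in; nothing more can be done
None
```

The spice jar rolled into its front tray, both gates are shut, the shaker is still behind its gate, and the job is handed in; it returned no verdict.

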